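# Load the sharpening station

## Task

Before the knives are honed, load the three sharpening stones into the holder on the bench, one to a bay and in working order from left to right: the thickest (coarse) stone in the left bay, the middle one in the middle, the thinnest (fine) in the right. Each stone must lie flat on its rubber floor, clamped between the heel bar and its spring jaw, so tilt it in against the jaw and push the spring back to let it down. Leave the round leather box and the little tub where they are.

Things in the scene. Friction and masses are not known exactly. Their poses are not given: they have to be found in the camera images.
- stone_holder: Sharpening station fixed to the bench: beech base 192 x 210 x 14 mm with three parallel bays side by side, 70 mm apart, each with a flat rubber floor. Origin: centre of its underside. x runs along the bays from the fixed aluminium heel bar (near end) to the sprung jaws (far end), y across them to the left, z up. Behind the jaws a spring-housing bar, 14 mm above the floor.
- bay_left (a point): Point on the rubber floor of the left (+y) bay, 16 mm above the bench, under the centre of a seated stone; axes as the holder's. In every bay the heel bar's inner face is 60 mm before this point, the relaxed jaw's face 52 mm beyond it, both 11 mm high above the floor: 112 mm apart, too short for a stone to drop in flat until the jaw is pushed back.
- bay_middle (a point): Same point of the middle bay. Each bay is flanked by four 6 mm steel dowels with domed tops, 8 mm above the floor, at 44 mm before and 38 mm beyond this point; they leave 22 mm to each side of the bay's centre line (2 mm beside a stone). Between the dowels the sides are open for fingers.
- bay_right (a point): Same point of the right (-y) bay. In all bays the spring-housing bar's near face is 86 mm beyond the point. A stone goes in tilted with its far end low, pushes the jaw back with that end, and is laid down behind the heel bar; the spring then holds it against the heel.
- jaw_left (a joint): Sprung steel jaw, 36 mm wide, of the left bay: 0 relaxed, grows as it is pushed away from the heel bar, up to a hard stop at 0.016 m; 0.008 with a stone seated. The spring pushes back with 3 N at 0, rising 0.4 N per mm.
- jaw_middle (a joint): Sprung steel jaw, 36 mm wide, of the middle bay: 0 relaxed, grows as it is pushed away from the heel bar, up to a hard stop at 0.016 m; 0.008 with a stone seated. The spring pushes back with 3 N at 0, rising 0.4 N per mm.
- jaw_right (a joint): Sprung steel jaw, 36 mm wide, of the right bay: 0 relaxed, grows as it is pushed away from the heel bar, up to a hard stop at 0.016 m; 0.008 with a stone seated. The spring pushes back with 3 N at 0, rising 0.4 N per mm.
- coarse_center (a point): Centre of the thickest of three loose grey sharpening stones (coarse grit): a plain block 120 x 40 x 32 mm, starting flat on the bench. x along its 120 mm length, y across its 40 mm width, z through its thickness.
- medium_center (a point): Centre of the middle of three loose grey sharpening stones (medium grit): a plain block 120 x 40 x 25 mm, starting flat on the bench. x along its 120 mm length, y across its 40 mm width, z through its thickness.
- fine_center (a point): Centre of the thinnest of three loose grey sharpening stones (fine grit): a plain block 120 x 40 x 18 mm, starting flat on the bench. x along its 120 mm length, y across its 40 mm width, z through its thickness.
- leather_box: Round brown leather box with lid, diameter 130 mm, 91 mm high; a bystander. Origin: centre of its underside.
- water_tub: Small translucent plastic tub, diameter 74 mm, 34 mm high; a bystander. Origin: centre of its underside.

How it is judged:
By the outcome, as a careful person would: the job done as asked, in the order asked, and still so for the second after the job is handed in, with the robot touching nothing.
It also fails if it takes over 70 s, if anything falls off the work surface, if the arm or the gripper's body presses on something with over 40 N, if the wrist force passes 120 N, or if a joint passes its speed limit or range.

## Robot

A 6-joint arm with a two-finger parallel gripper is mounted at the origin on the work surface; the furniture and walls round the work are solid. World frame = base frame: x ahead of the robot, y to its left, z up, the work surface at z = 0. Lengths are in mm, angles in rad, forces in N, time in s.
With the tool pointing down it reaches from about 350 to 775 mm from the base axis. Payload 7.3 kg.
Tool frame: the origin (TCP) lies on the front face of the gripper's body, between the roots of the fingers; the fingertips stand 66 mm ahead of it and the grasp point (between the pads) lies 47 mm ahead of it (bot.tip_extent is the distance from the TCP to the fingertips, in mm); z points along the fingers, y is the line along which they close (so a half turn about z gives the same grasp; the last joint's range is limited). The gripper opens to 92 mm and grips with 3 to 60 N. Pads are 19 mm wide; open, the fingers measure 130 mm over their backs; the gripper's body (75 mm by 190 mm) begins 47 mm behind the grasp point.
Start: joints at [1.115, 0.342, 1.524, -0, 1.275, -0.146], TCP at [160.039, 500.026, 292.241] pointing down, gripper open.
Joint ranges: [-2.53, 2.53], [-0.77, 2.02], [0.04, 2.7], [-1, 4.14], [0.28, 2.66], [-3.11, 3.11]. Speed limits (rad/s): [2.57, 2.57, 3.14, 3.14, 3.14, 3.14].

## Interface

Orientations are given as [roll, pitch, yaw] about the fixed x, y, z axes, in that order (R = Rz(yaw) Ry(pitch) Rx(roll)).
In Python, from plant import readout, viewer, order, bot gives the robot as it stands.
- The arm moves only by the shell command python3 -m creep 'ROWS'. ROWS is text: rows parted by semicolons, each of 7 numbers parted by spaces: the shift along the world's x, y, z in m, then the turn, a rotation vector about the world's x, y, z in rad, then the opening in per cent of the stroke, from 0 (shut) to 100 (fully open). A call has 1 to 8 rows; each row shifts and turns the commanded pose from where the row before left it; what a row does not reach is not made up. A row lasts 1/12 s, in which the tool goes at most 41.7 mm and 7.16 degrees, less where a joint would pass 70% of its speed; a pose out of reach is approached as far as the arm can. A call is refused whole if a number of a shift passes 0.0417 or a number of a turn 0.125, either way. A call with a gripper value outside its range is refused whole. The fingers move at their own pace and stop on an object; the grip force is fixed at half the most. Time passes only in rows, so rows that do not move let the fingers close. It gives the time, the measured TCP pose, the force, the opening and the grip force at its end, in the units of the state.
- readout.get_obs(): the state, without advancing time (a new reading comes with each control period).
- viewer.capture(name): name is "scene" or "top" or "wrist"; returns the picture (384x512x3 uint8, red, green, blue); there is no depth.
- viewer.camera_info(name): a dict with "fx", "fy", "cx", "cy" (pixels), "origin" and "rotation" of the camera in the world. Camera axes: x right, y up, looking along -z (the intrinsics and any distortion apply to the point x, -y, -z); pixel columns grow to the right and rows downward; lengths in mm; the calibration is good to about 2 mm. A picture is of the moment at which its call begins: read the wrist's pose just before it. camera_info takes no time and is no camera call; for the wrist camera it gives the pose at the moment of the call.
- order.close_job(): hands the job in; it is judged then, once.
The state is a dict: "time": time; "joint_positions": joint angles; "dq": joint speeds; "tau": joint torques, N m; "tool_pos": TCP position; "tcp_rot": TCP orientation; "contact_force": force on the tool from outside, world axes, zero at the start; "moment": the same for the moment, N m; "grip_width": finger opening in mm; "finger_force": force on a finger pad.
Only numpy, scipy, OpenCV 4.12 (cv2) and the standard library are available. Lean on these libraries where they do the work, as an engineer would, in place of code of your own. Each camera call takes 0.05 s, during which the arm holds its last target. There are 200 camera calls.

## Working session

There is one attempt and no reset: what is moved stays moved. The work goes in short steps, Python scripts to look and compute and a shell command to move; the robot and the scene stay as the last step left them, time stands still between calls to the robot, and variables do not carry over. Pictures are saved under pics/ and viewed, at most 10 in all, crops included, and the job is handed in when it is done.

```bash
ls; mkdir -p pics
python3 - <<'E'
from plant import readout, viewer, order, bot
import cv2, numpy as np, json
a=viewer.capture("scene");b=viewer.capture("top")
np.save('pics/scene.npy',a);np.save('pics/top.npy',b)
cv2.imwrite('pics/s1.png',cv2.resize(a[:,:,::-1],(800,600)))
cv2.imwrite('pics/t1.png',cv2.resize(b[:,:,::-1],(800,600)))
for n in("scene","top","wrist"):
    print(n,viewer.camera_info(n))
print(readout.get_obs())
E
```

```text
pics
scene {'fx': 361.69759651185126, 'fy': 361.69759651185126, 'cx': 263.38806614715696, 'cy': 197.26565803623618, 'origin': array([  60.15536639, -483.76064055,  866.55199887]), 'rotation': array([ 0.69861589, -0.00280594, -0.66414205])}
top {'fx': 441.1163268875539, 'fy': 441.1163268875539, 'cx': 258.54974296892743, 'cy': 191.1963639825563, 'origin': array([ 387.5112365 ,   29.58911683, 1276.98059852]), 'rotation': array([ 0.09374635,  0.00900832, -1.55957999])}
wrist {'fx': 281.6727724821578, 'fy': 281.6727724821578, 'cx': 258.4051615387475, 'cy': 188.05317717901642, 'origin': array([ 82.72269859, 525.13858395, 383.99823061]), 'rotation': array([-0.30557179,  0.00215712,  1.26117628])}
{'time': 0.1, 'joint_positions': array([ 1.11501486e+00,  3.42664730e-01,  1.52489293e+00, -7.96557031e-06,
        1.27544249e+00, -1.45998173e-01]), 'dq': array([ 8.87470019e-04, -1.42058403e-03, -3.97125667e-03,  1.47264993e-03,
       -1.78650716e-03, -7.01933199e-05]), 'tau': array([ 1.11051944e-03, -4.32009637e+01, -2.44688863e+01,  7.19039189e-02,
        5.26019605e-02, -3.22582639e-05]), 'tool_pos': array([159.90594816, 499.76901525, 291.61831925]), 'tcp_rot': array([-3.14019903e+00, -1.97225635e-04,  2.83181155e+00]), 'contact_force': array([ 0.15315664, -0.24820521, -0.34633825]), 'moment': array([ 0.00099033, -0.0202606 ,  0.00330415]), 'finger_force': 0.0, 'grip_width': 91.73667981287068}
```

View pics/s1.png

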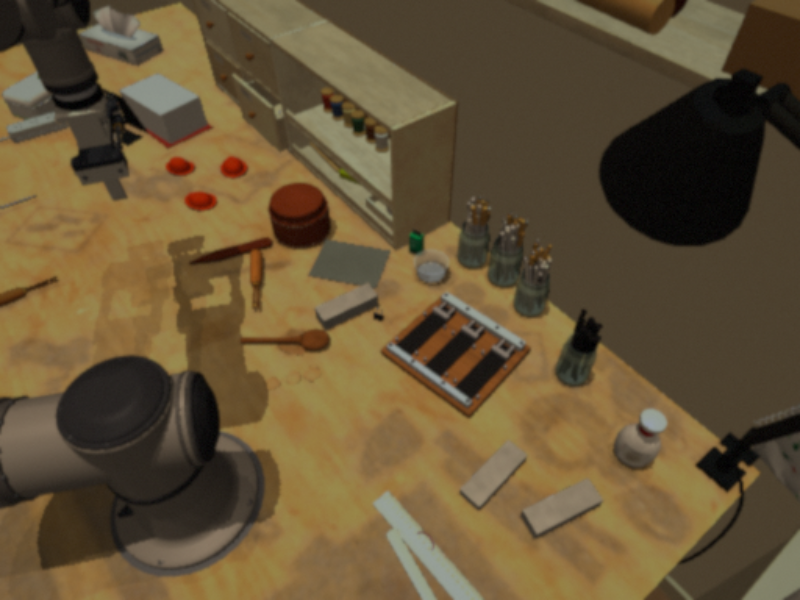

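View pics/t1.png

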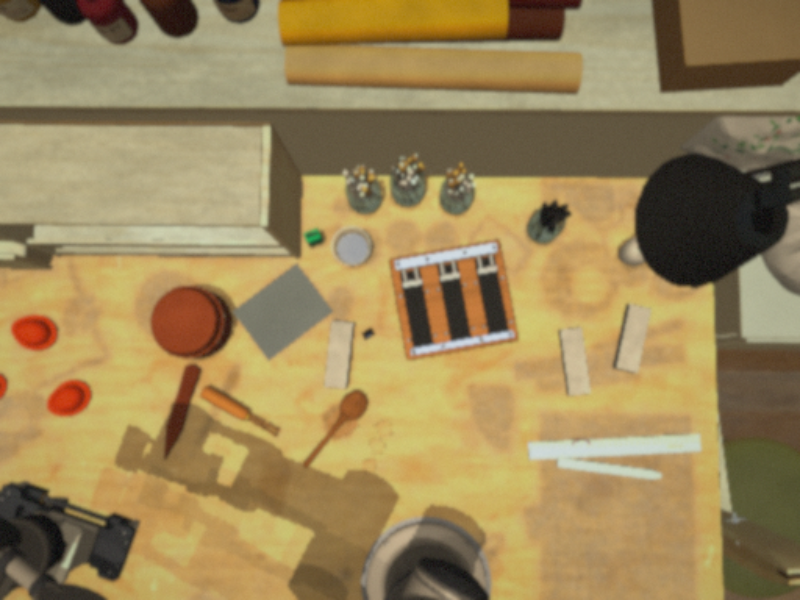

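The scene view shows the three stones at about (347,306), (493,475) and (562,508), and the holder around (456,352). In the top view they are at (340,354), (575,361) and (632,338), with the holder around (453,300) and the lamp head over (710,220). Next I measure them.

```bash
cat > h.py <<'E'
import numpy as np, cv2
from scipy.spatial.transform import Rotation as R
from plant import readout, viewer, order, bot
def cam(n):
    c=viewer.camera_info(n); c['R']=R.from_euler('xyz',c['rotation']).as_matrix(); return c
def ray(c,uv):
    uv=np.atleast_2d(uv).astype(float)
    d=np.c_[(uv[:,0]-c['cx'])/c['fx'],-(uv[:,1]-c['cy'])/c['fy'],-np.ones(len(uv))]
    return d@c['R'].T
def onplane(c,uv,z):
    d=ray(c,uv); o=np.array(c['origin']); return o+d*((z-o[2])/d[:,2])[:,None]
def proj(c,P):
    p=(np.atleast_2d(P)-c['origin'])@c['R']
    return np.c_[c['cx']+c['fx']*p[:,0]/-p[:,2], c['cy']+c['fy']*p[:,1]/p[:,2]]
E
python3 - <<'E'
from h import *
a=np.load('pics/scene.npy');b=np.load('pics/top.npy')
c=cam('top');s=cam('scene')
hsv=cv2.cvtColor(b,cv2.COLOR_RGB2HSV)
for (u,v) in ((340,354),(575,361),(632,338)):
    u=int(u*.64);v=int(v*.64)
    print(hsv[v,u],hsv[v,u+18], hsv[v,u-20])
m=((hsv[...,1]<85)&(hsv[...,2]>90)).astype(np.uint8)*255
n,l,st,ce=cv2.connectedComponentsWithStats(m)
for i in range(1,n):
    if 300<st[i,4]<1500:
        pts=np.argwhere(l==i)[:,::-1].astype(np.float32)
        r=cv2.minAreaRect(pts); bx=cv2.boxPoints(r)
        w=onplane(c,bx,25)[:,:2]; ctr=onplane(c,[r[0]],25)[0]
        print(i,r,st[i,4],ctr.round(),np.linalg.norm(w[0]-w[1]).round(1),np.linalg.norm(w[1]-w[2]).round(1))
def crop(x0,y0,w,h,k): return cv2.resize(a[y0:y0+h,x0:x0+w,::-1],(w*k,h*k),interpolation=cv2.INTER_CUBIC)
L=crop(195,175,60,40,6); Rr=crop(285,275,110,75,6)
out=np.zeros((600,800,3),np.uint8);out[:240,:360]=L
out[240:240+345,:660]=cv2.resize(Rr,(660,450))[:345]
out[:230,370:800]=crop(240,180,110,90,4)[:230,:430]
cv2.imwrite('pics/c1.png',out)
E
```

```text
[ 20  66 204] [ 22 129 210] [ 22 128 211]
[ 22  63 203] [ 18 120 196] [ 18 128 196]
[ 20  68 200] [ 20 129 209] [ 20 135 208]
578 ((231.25001525878906, 119.25), (33.5201416015625, 20.55480194091797), 71.56504821777344) 422 [714. 124.  25.] 59.8 99.2
608 ((260.7972717285156, 116.78380584716797), (28.44102668762207, 21.700668334960938), 80.53767395019531) 397 [722.  38.  25.] 63.1 84.1
656 ((292.76470947265625, 121.44117736816406), (20.130456924438477, 30.074417114257812), 14.03624439239502) 375 [709. -54.  25.] 88.7 58.4
694 ((225.07691955566406, 157.11537170410156), (24.80694580078125, 24.186771392822266), 29.744882583618164) 490 [602. 139.  25.] 70.0 72.0
698 ((286.1664733886719, 169.4800567626953), (19.86081886291504, 67.43624114990234), 79.79602813720703) 883 [568. -36.  25.] 193.6 57.3
713 ((404.6152038574219, 216.18348693847656), (15.597734451293945, 41.75178909301758), 12.87500286102295) 633 [ 438. -372.   25.] 118.8 43.9
720 ((216.79266357421875, 226.3658447265625), (14.466531753540039, 42.73700714111328), 6.34019136428833) 608 [404. 159.  25.] 120.6 41.2
727 ((295.7651062011719, 218.6494903564453), (6.425294399261475, 67.08007049560547), 80.13418579101562) 405 [428. -64.  25.] 190.2 18.2
728 ((367.3399658203125, 230.88002014160156), (42.28498458862305, 14.566400527954102), 81.8698959350586) 608 [ 396. -266.   25.] 41.3 118.5
766 ((462.5266418457031, 304.4419250488281), (63.94462966918945, 14.035429000854492), 74.82708740234375) 346 [ 196. -527.   25.] 39.4 172.3
769 ((41.840248107910156, 353.7240905761719), (13.20521068572998, 38.71381378173828), 14.931418418884277) 330 [ 47. 637.  25.] 103.2 37.2
776 ((277.99920654296875, 379.8858947753906), (34.16312789916992, 14.753148078918457), 30.5792293548584) 320 [-14. -17.  25.] 39.6 92.6
```

View pics/c1.png

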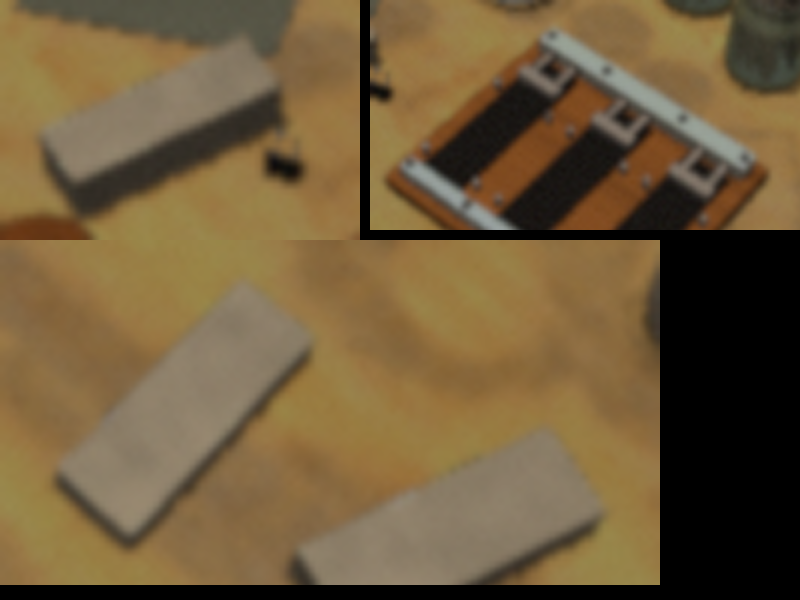

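The coarse stone is at about (404,159): in the crop it clearly has the tallest side face. The middle stone at (396,-266) has the thinnest side, and the one at (438,-372) looks intermediate. I'll fly above the coarse stone and look from there with the wrist camera.

```bash
python3 -m creep '0.0225 -0.0292 -0.0035 0 0 0.0175 100;0.0225 -0.0292 -0.0035 0 0 0.0175 100;0.0225 -0.0292 -0.0035 0 0 0.0175 100;0.0225 -0.0292 -0.0035 0 0 0.0175 100;0.0225 -0.0292 -0.0035 0 0 0.0175 100;0.0225 -0.0292 -0.0035 0 0 0.0175 100'
python3 -m creep '0.0225 -0.0292 -0.0035 0 0 0.0175 100;0.0225 -0.0292 -0.0035 0 0 0.0175 100;0.0225 -0.0292 -0.0035 0 0 0.0175 100;0.0225 -0.0292 -0.0035 0 0 0.0175 100;0.0225 -0.0292 -0.0035 0 0 0.0175 100;0.0225 -0.0292 -0.0035 0 0 0.0175 100;0 0 0 0 0 0 100;0 0 0 0 0 0 100'
python3 - <<'E'
from h import *
o=readout.get_obs(); print(o['tool_pos'],o['tcp_rot'])
c=cam('wrist'); w=viewer.capture('wrist'); np.save('pics/w1.npy',w); 
import pickle; pickle.dump(c,open('pics/w1.pkl','wb'))
cv2.imwrite('pics/w1.png',cv2.resize(w[:,:,::-1],(800,600)))
print(c['origin'],c['rotation'])
a=np.load('pics/scene.npy');b=np.load('pics/top.npy')
t=cam('top');s=cam('scene')
def tri(u1,u2):
    d1=ray(t,[u1])[0];d2=ray(s,[u2])[0]
    A=np.c_[d1,-d2];k=np.linalg.lstsq(A,np.array(s['origin'])-t['origin'],rcond=None)[0]
    p=t['origin']+d1*k[0];q=s['origin']+d2*k[1];return ((p+q)/2).round(1),np.linalg.norm(p-q).round(1)
print('lamp',tri((454,141),(440,95)))
hs=cv2.cvtColor(a,cv2.COLOR_RGB2HSV)
for pt,z in (((404,159),32),((396,-266),18),((438,-372),25)):
    # top-face masks in both views, seeded
    res=[]
    for cc,im in ((t,b),(s,a)):
        h=cv2.cvtColor(im,cv2.COLOR_RGB2HSV)
        u=proj(cc,[[*pt,25]])[0]; ui=np.round(u).astype(int)
        ref=np.median(h[ui[1]-2:ui[1]+3,ui[0]-2:ui[0]+3].reshape(-1,3),axis=0)
        m=((abs(h[...,1].astype(int)-ref[1])<30)&(abs(h[...,2].astype(int)-ref[2])<22)).astype(np.uint8)
        n,l=cv2.connectedComponents(m); k=l[ui[1],ui[0]]
        r=cv2.minAreaRect(np.argwhere(l==k)[:,::-1].astype(np.float32)); mm=cv2.moments((l==k).astype(np.uint8))
        res.append((mm['m10']/mm['m00'],mm['m01']/mm['m00'])); 
        print(ref,int((l==k).sum()),r)
    print(pt,tri(*res))
E
```

```text
time: 0.6
tool_pos: [295.5, 323.3, 270.9]
tcp_rot: [-3.141, -0.0, 2.938]
contact_force: [1.1, 0.2, 0.4]
grip_width: 91.7
finger_force: 0.0
time: 1.27
tool_pos: [430.6, 148.2, 249.6]
tcp_rot: [-3.141, -0.001, 3.038]
contact_force: [-1.5, 0.4, 0.4]
grip_width: 91.8
finger_force: 0.0
[430.59407743 148.19803211 249.62558606] [-3.14141669e+00 -1.40080621e-03  3.03772230e+00]
[350.03993637 157.00797485 342.10933815] [-3.04216460e-01  1.05046759e-03  1.46707925e+00]
lamp (array([ 542.1, -285.2,  558.9]), np.float64(2.6))
[ 20.  66. 206.] 556 ((215.88414001464844, 227.04266357421875), (13.472647666931152, 41.6326904296875), 6.34019136428833)
[ 18.  66. 141.] 363 ((221.14732360839844, 192.31304931640625), (9.846556663513184, 38.64107894897461), 64.79888153076172)
(404, 159) (array([402.2, 160.7,  33. ]), np.float64(1.7))
[ 20.  64. 206.] 569 ((368.4797668457031, 230.6184844970703), (43.032188415527344, 13.837203979492188), 81.25383758544922)
[ 18.  66. 143.] 718 ((315.5491943359375, 301.6151428222656), (16.308378219604492, 45.11107635498047), 43.66777801513672)
(396, -266) (array([ 394.4, -269.4,   20.7]), np.float64(2.4))
[ 20.  66. 198.] 580 ((405.65643310546875, 216.2372283935547), (14.141443252563477, 42.49968719482422), 11.592175483703613)
[ 18.  67. 138.] 814 ((359.39996337890625, 322.8000183105469), (17.8885440826416, 48.299068450927734), 63.43495178222656)
(438, -372) (array([ 437.3, -373. ,   27. ]), np.float64(3.0))
```

View pics/w1.png

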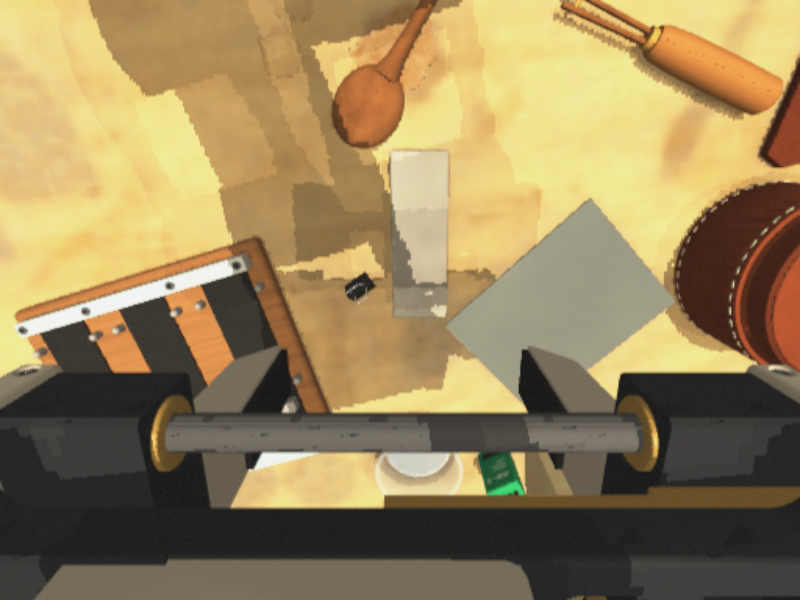

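The triangulated top heights are 33, 27 and 21 mm, so coarse, medium and fine are confirmed. In this wrist view the coarse stone's corners are at about (391,150), (449,150), (447,318) and (393,316). The holder's heel bar runs from (15,322) to (250,260), but its far end is hidden by the gripper. I'll look at the holder squarely now.

```bash
python3 -m creep '0.0214 -0.0286 0.0086 0 0 0.043 100;0.0214 -0.0286 0.0086 0 0 0.043 100;0.0214 -0.0286 0.0086 0 0 0.043 100;0.0214 -0.0286 0.0086 0 0 0.043 100;0.0214 -0.0286 0.0086 0 0 0.043 100;0.0214 -0.0286 0.0086 0 0 0.043 100;0.0214 -0.0286 0.0086 0 0 0.043 100;0 0 0 0 0 0 100'
python3 -m creep '0 0 0 0 0 0 100'
python3 - <<'E'
from h import *
import pickle
c=pickle.load(open('pics/w1.pkl','rb'))
P=onplane(c,np.array([(391,150),(449,150),(447.5,318),(393,316)])*.64,32)[:,:2]
print(P.round(1),P.mean(0),[np.linalg.norm(P[i]-P[(i+1)%4]).round(1) for i in range(4)])
d=(P[2]+P[3]-P[0]-P[1]);print('phi',np.arctan2(d[1],d[0]))
c=cam('wrist'); w=viewer.capture('wrist'); np.save('pics/w2.npy',w); pickle.dump(c,open('pics/w2.pkl','wb'))
print(c['origin'],c['rotation'])
cv2.imwrite('pics/w2.png',cv2.resize(w[:,:,::-1],(800,600),interpolation=cv2.INTER_CUBIC))
E
```

```text
time: 1.98
tool_pos: [582.7, -53.6, 311.5]
tcp_rot: [-3.138, 0.003, -2.94]
contact_force: [-2.2, -0.1, 0.4]
grip_width: 91.8
finger_force: 0.0
time: 2.07
tool_pos: [580.2, -50.2, 310.2]
tcp_rot: [3.141, -0.0, -2.941]
contact_force: [-0.1, 0.3, 0.7]
grip_width: 91.5
finger_force: 0.0
[[345.5 148.6]
 [349.5 187.2]
 [469.2 177.3]
 [463.4 136.8]] [406.89986102 162.46195937] [np.float64(38.8), np.float64(120.0), np.float64(41.0), np.float64(118.4)]
phi -0.09096567486363051
[500.69099294 -66.15194545 402.55458225] [-3.05154815e-01  3.08805913e-04  1.77135768e+00]
```

View pics/w2.png

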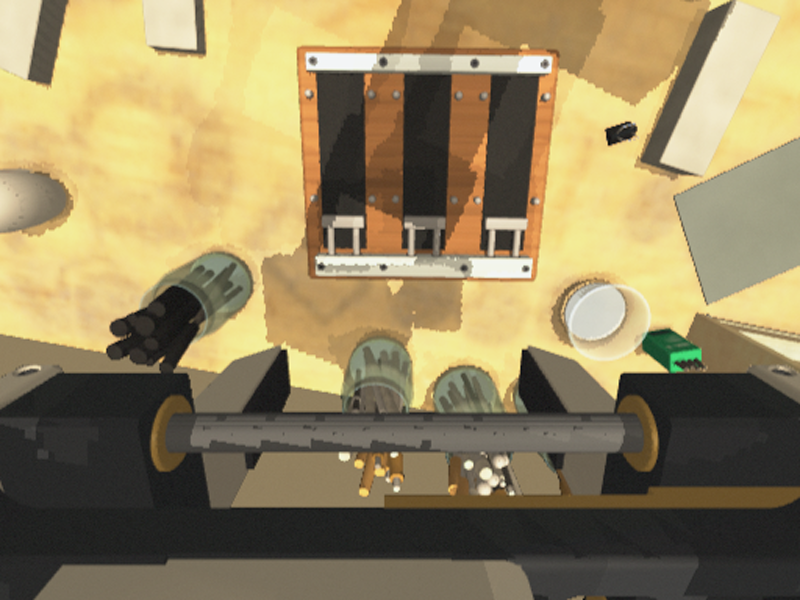

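The holder is seen whole: near dowels at row ~95 (columns 309, 371, 396, 458, 483, 546), far dowels at row ~200 (311, 372, 397, 454, 479, 535), heel bar inner edge at row ~73, jaws at row ~220. I'll fit the bay frame to the dowels.

Run:
```python
from h import *
import pickle
c=pickle.load(open('pics/w2.pkl','rb')); w=np.load('pics/w2.npy')
px=np.array([(309,94),(371,94),(396,94),(458,96),(483,96),(546,97),(313,200),(372,199),(397,199),(454,200),(479,200),(535,201)])*.64
g=cv2.cvtColor(w,cv2.COLOR_RGB2HSV); 
ref=[]
for u in px:   # refine: centroid of low-saturation spot
    x,y=np.round(u).astype(int); s=g[y-5:y+6,x-5:x+6,1].astype(float)
    wt=np.clip(90-s,0,None)*(g[y-5:y+6,x-5:x+6,2]>70); Y,X=np.mgrid[y-5:y+6,x-5:x+6]
    ref.append((np.sum(wt*X)/wt.sum(),np.sum(wt*Y)/wt.sum()) if wt.sum()>0 else u)
ref=np.array(ref)
print((ref-px).round(1).tolist())
L=np.array([(x,y) for x in(-44,38) for y in(-95,-45,-25,25,45,95)],float)
for q in(px,):
    W=onplane(c,q,23)[:,:2]
    A=W-W.mean(0);B=L-L.mean(0)
    H=B.T@A; th=np.arctan2(H[0,1]-H[1,0],H[0,0]+H[1,1]); Rm=np.array([[np.cos(th),-np.sin(th)],[np.sin(th),np.cos(th)]])
    t=W.mean(0)-Rm@L.mean(0)
    print('yaw',th,'scale',np.linalg.norm(A)/np.linalg.norm(B),'mid',t,'left',t+Rm@[0,70],'right',t+Rm@[0,-70])
    print(((W-t)@Rm-L).round(1).tolist())
hb=onplane(c,np.array([(320,74),(430,74),(540,75)])*.64,27)[:,:2]
print('heel in bay frame',((hb-t)@Rm).round(1).tolist())
jw=onplane(c,np.array([(345,216),(425,217),(505,219)])*.64,27)[:,:2]
print('jaw',((jw-t)@Rm).round(1).tolist())
np.save('bay.npy',np.r_[t,th])
```

```text
[[-0.7, -0.7], [-0.2, -0.1], [-0.2, 0.2], [-0.1, -0.6], [-0.2, -0.3], [-0.6, -0.4], [0.2, -1.7], [-0.5, -0.5], [-1.4, -0.3], [-0.4, -0.5], [-1.6, -0.2], [-0.3, -0.5]]
yaw 0.19173910996116159 scale 0.9905112791603907 mid [495.47754248 -48.69353377] left [482.13789295  20.0236675 ] right [ 508.81719201 -117.41073504]
[[0.3, 1.4], [-0.2, 0.4], [-0.3, 0.2], [0.7, -0.7], [0.5, -0.9], [0.8, -0.9], [0.7, 0.2], [-0.6, 0.2], [-0.8, 1.3], [-0.4, -0.4], [-0.6, 0.8], [-0.2, -1.7]]
heel in bay frame [[-57.5, -83.5], [-58.3, 1.5], [-58.3, 86.6]]
jaw [[51.4, -67.6], [51.6, 0.2], [52.7, 68.2]]
```

The fit is good, with residuals of about 1 mm and the heel bar and jaws where they should be. Middle bay is at (495.5,-48.7), yaw 0.192. Now to the coarse stone at (406,162).

```bash
python3 -m creep '-0.0218 0.0265 -0.0225 0 0 -0.0363 75;-0.0218 0.0265 -0.0225 0 0 -0.0363 75;-0.0218 0.0265 -0.0225 0 0 -0.0363 75;-0.0218 0.0265 -0.0225 0 0 -0.0363 75;-0.0218 0.0265 -0.0225 0 0 -0.0363 75;-0.0218 0.0265 -0.0225 0 0 -0.0363 75;-0.0218 0.0265 -0.0225 0 0 -0.0363 75;-0.0218 0.0265 -0.0225 0 0 -0.0363 75'
python3 -m creep '0 0 0 0 0 0 75;0 0 0 0 0 0 75'
python3 - <<'E'
from h import *
c=cam('wrist'); w=viewer.capture('wrist')
cv2.imwrite('pics/w3.png',w[:,:,::-1])
g=cv2.cvtColor(w,cv2.COLOR_RGB2HSV)
print(proj(c,[[406.9,162.5,32]]),g[100:200:20,258].tolist())
import pickle;pickle.dump(c,open('pics/w3.pkl','wb'))
E
```

```text
time: 2.78
tool_pos: [402.2, 163.7, 129.9]
tcp_rot: [3.141, -0.0, 3.052]
contact_force: [0.0, 1.0, -0.5]
grip_width: 68.6
finger_force: 0.0
time: 2.95
tool_pos: [402.0, 163.6, 129.7]
tcp_rot: [-3.141, -0.004, 3.058]
contact_force: [0.6, -0.7, 0.5]
grip_width: 68.8
finger_force: 0.0
[[257.23020699 222.45411658]] [[22, 121, 229], [23, 116, 241], [20, 61, 141], [22, 57, 225], [20, 59, 121]]
```

View pics/w3.png

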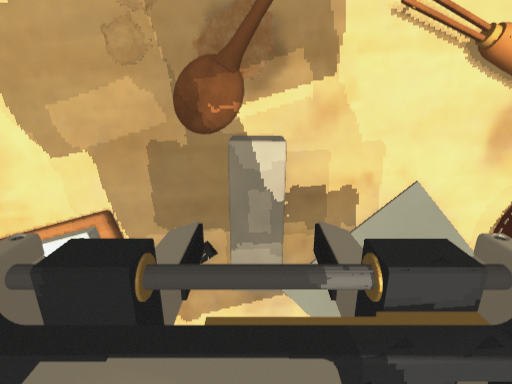

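The near end of the coarse stone is clear here: bottom edge at row ~136, top edge at row ~142, columns 229-285, centred between the fingers.

Run:
```python
from h import *
import pickle
c=pickle.load(open('pics/w3.pkl','rb'))
P=onplane(c,[(229,142),(285,142),(257,142)],32)[:,:2]; Q=onplane(c,[(257,136)],0)[:,:2]
S=onplane(c,[(230,240),(283,240)],32)[:,:2]
print(P.round(1),Q.round(1),S.round(1)); f=-.085
print(P[2]+60*np.array([np.cos(f),np.sin(f)]))
e1=P[0];e2=S[0];print('phi',np.arctan2(*(e2-e1)[::-1]),np.arctan2(*(S[1]-P[1])[::-1]))
```

```text
[[346.5 148.5]
 [349.7 186.1]
 [348.1 167.3]] [[347.9 167.2]] [[419.5 140.9]
 [422.8 180.6]]
[407.88451275 162.2494947 ]
phi -0.10437652209436071 -0.07597809372092958
```

```bash
python3 -m creep '0.003 -0.0007 -0.028 0 0 0 75;0.003 -0.0007 -0.028 0 0 0 75;0 0 0 0 0 0 75;0 0 0 0 0 0 0;0 0 0 0 0 0 0;0 0 0 0 0 0 0;0 0 0 0 0 0 0;0 0 0 0 0 0 0'
```

```text
time: 3.67
tool_pos: [412.1, 160.2, 75.6]
tcp_rot: [3.141, 0.002, 3.052]
contact_force: [-0.5, 4.8, 4.0]
grip_width: 40.1
finger_force: 2.6
```

```bash
python3 -m creep '0 0 0 0 0 0 0;0 0 0 0 0 0 0'; python3 -m creep '0 0 0.03 0 0 0 0;0 0 0.03 0 0 0 0;0 0 0.03 0 0 0 0;0 0 0 0 0 0 0;0 0 0 0 0 0 0'
python3 - <<'E'
from h import *
import pickle
o=readout.get_obs();print(o['tool_pos'],o['tcp_rot'],o['contact_force'],o['dq'].round(4))
c=cam('wrist'); w=viewer.capture('wrist');pickle.dump(c,open('pics/w4.pkl','wb'))
cv2.imwrite('pics/w4.png',w[60:,100:412,::-1])
E
```

```text
time: 3.83
tool_pos: [412.1, 160.3, 75.6]
tcp_rot: [3.141, 0.002, 3.052]
contact_force: [-1.4, 0.1, 8.7]
grip_width: 39.9
finger_force: 30.0
time: 4.25
tool_pos: [411.9, 160.1, 165.6]
tcp_rot: [3.141, 0.003, 3.052]
contact_force: [-0.1, -0.1, -5.1]
grip_width: 39.7
finger_force: 30.0
[411.86886145 160.13415135 165.55419206] [3.14056842 0.00330063 3.05249472] [-0.05141771 -0.10078277 -5.07357398] [-0.001   0.0486  0.0439  0.0015 -0.0159  0.0004]
```

View pics/w4.png

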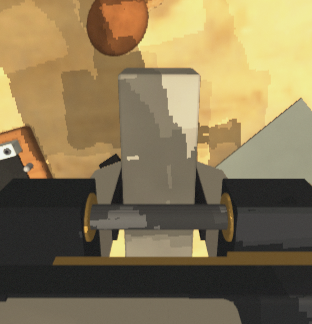

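The coarse stone is held, with its near top edge at crop row 75 and its bottom edge at row 68. I'll compute how it sits in the grip.

```bash
cat > held.py <<'E'
from h import *
def held(c,o,row_top,row_bot,col,dz,t):
    # near-end offset of stone in tool frame: dz = TCP height above stone bottom
    p=np.array(o['tool_pos']); T=R.from_euler('xyz',o['tcp_rot']).as_matrix()
    for r,h in((row_top,t),(row_bot,0)):
        P=onplane(c,[(col,r)],p[2]-dz+h)[0]; print('near edge in tool',(T.T@(P-p)).round(1))
E
python3 - <<'E'
from held import *
import pickle
c=pickle.load(open('pics/w4.pkl','rb'))
held(c,dict(tool_pos=[411.87,160.13,165.55],tcp_rot=[3.14057,.0033,3.05249]),135,128,259.5,75.6,32)
B=np.load('bay.npy');th=B[2];Rm=np.array([[np.cos(th),-np.sin(th)],[np.sin(th),np.cos(th)]])
for y in(70,0,-70): print(y,(B[:2]+Rm@[0,y]).round(1))
E
```

```text
near edge in tool [64.9  0.8 43.4]
near edge in tool [65.1  0.9 75.4]
70 [482.1  20. ]
0 [495.5 -48.7]
-70 [ 508.8 -117.4]
```

```bash
python3 -m creep '0.0155 -0.0278 0 0 0 0.0563 0;0.0155 -0.0278 0 0 0 0.0563 0;0.0155 -0.0278 0 0 0 0.0563 0;0.0155 -0.0278 0 0 0 0.0563 0;0.0155 -0.0278 0 0 0 0.0563 0;0 0 -0.0175 -0.0191 0.0982 0 0;0 0 -0.0175 -0.0191 0.0982 0 0;0 0 0 0 0 0 0'
python3 -m creep '0 0 0 0 0 0 0'
python3 - <<'E'
from h import *
import pickle
o=readout.get_obs();print(o['tool_pos'],o['tcp_rot'],o['contact_force'],o['dq'].round(4))
c=cam('wrist'); w=viewer.capture('wrist');pickle.dump(c,open('pics/w5.pkl','wb'))
cv2.imwrite('pics/w5.png',cv2.resize(w[:270,100:420,::-1],(800,675))[:600])
E
```

```text
time: 4.97
tool_pos: [487.7, 20.6, 123.7]
tcp_rot: [3.139, -0.213, -2.95]
contact_force: [-0.0, 0.8, -3.7]
grip_width: 39.5
finger_force: 30.0
time: 5.05
tool_pos: [488.0, 21.3, 126.6]
tcp_rot: [3.139, -0.204, -2.949]
contact_force: [0.8, 0.7, -3.2]
grip_width: 39.7
finger_force: 30.0
[487.951165    21.29946969 126.62661616] [ 3.13942729 -0.20378309 -2.9485296 ] [ 0.80918814  0.66543568 -3.24150362] [ 0.0068 -0.0727  0.0113  0.0037 -0.0089 -0.0039]
```

View pics/w5.png

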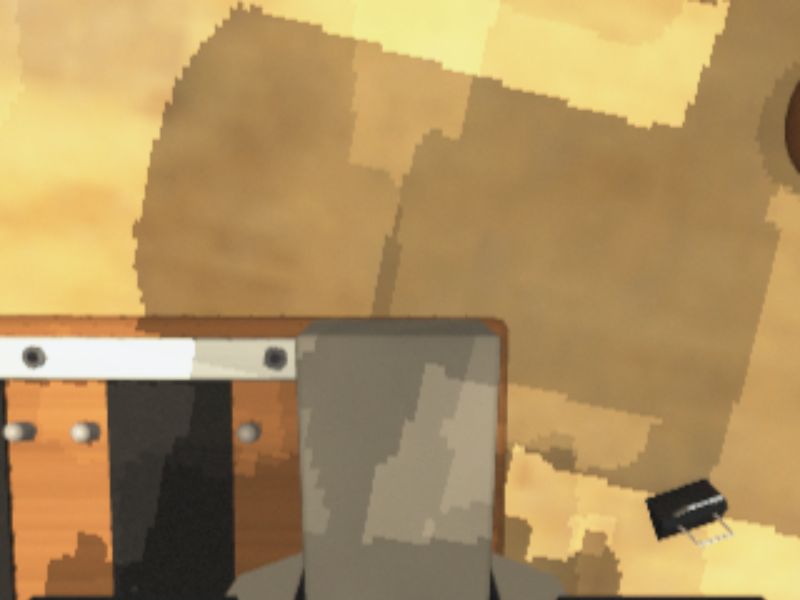

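Held stone spans crop columns 300-498. The dowel tops are at (243,432), (80,432) and (13,432), and the heel bar rows are 338-380. I'll check the bay's lateral position relative to the tool.

Run:
```python
from h import *
import pickle
c=pickle.load(open('pics/w5.pkl','rb'))
B=np.load('bay.npy');th=B[2];Rm=np.array([[np.cos(th),-np.sin(th)],[np.sin(th),np.cos(th)]])
W=onplane(c,np.array([(243,432),(80,432),(13,432)])/2.5+[100,0],23)[:,:2]
print('bay frame (expect -44; 25,-25,-45)',((W-B[:2])@Rm).round(1))
W=onplane(c,np.array([(150,379),(280,378)])/2.5+[100,0],27)[:,:2]; print('heel',((W-B[:2])@Rm).round(1))
p=np.array([487.95,21.3,126.63]);print('tcp in bay',((p[:2]-B[:2])@Rm).round(1))
T=R.from_euler('xyz',[3.13943,-.20378,-2.94853]).as_matrix()
# stone top-near edge: tool (65,?,43.6); measured cols
d=ray(c,np.array([(300,335),(498,332)])/2.5+[100,0])
q=(d@T); o=T.T@(np.array(c['origin'])-p)
for i in range(2): print('stone edge tool',(o+q[i]*((43.6-o[2])/q[i,2])).round(1))
```

```text
bay frame (expect -44; 25,-25,-45) [[-44.7  24.6]
 [-44.6 -24.1]
 [-44.6 -44.1]]
heel [[-60.2  -1.2]
 [-60.6  36.6]]
tcp in bay [ 5.9 70.1]
stone edge tool [ 65.2 -18.2  43.6]
stone edge tool [65.8 19.6 43.6]
```

```bash
python3 -m creep '0 0 -0.011 0 0 0 0;0 0 -0.011 0 0 0 0;0 0 0 0 0 0 0;0 0 0 0 0 0 0'; python3 -m creep '0 0 0 0 0 0 0;0 0 0 0 0 0 0'
python3 - <<'E'
from h import *
B=np.load('bay.npy');th=B[2];Rm=np.array([[np.cos(th),-np.sin(th)],[np.sin(th),np.cos(th)]])
o=readout.get_obs(); print(((o['tool_pos'][:2]-B[:2])@Rm).round(1), o['tool_pos'][2],o['tcp_rot'])
E
```

```text
time: 5.43
tool_pos: [488.3, 21.2, 107.3]
tcp_rot: [3.141, -0.2, -2.949]
contact_force: [0.2, -0.0, -3.2]
grip_width: 39.4
finger_force: 30.0
time: 5.6
tool_pos: [489.2, 21.1, 108.0]
tcp_rot: [-3.141, -0.199, -2.949]
contact_force: [0.3, -0.1, -4.5]
grip_width: 39.9
finger_force: 30.0
[ 7.1 69.7] 107.97659393124593 [-3.1414466  -0.19878987 -2.94928044]
```

```bash
python3 -m creep '0 0 -0.005 0 0 0 0;0 0 0 0 0 0 0;0.0039 0.0008 0 0 0 0 0;0.0039 0.0008 0 0 0 0 0;0 0 0 0 0 0 0;0 0 0 0 0 0 0'; python3 -m creep '0.0039 0.0007 0 0 0 0 0;0.0039 0.0008 0 0 0 0 0;0 0 0 0 0 0 0;0 0 0 0 0 0 0'
```

```text
time: 6.1
tool_pos: [496.2, 22.6, 102.3]
tcp_rot: [3.141, -0.202, -2.949]
contact_force: [-3.8, -1.6, -2.0]
grip_width: 39.7
finger_force: 30.0
time: 6.43
tool_pos: [503.3, 24.0, 102.3]
tcp_rot: [3.141, -0.204, -2.949]
contact_force: [-7.2, -1.4, -0.5]
grip_width: 39.6
finger_force: 30.0
```

```bash
python3 -m creep '0.002 0.0004 0 0 0 0 0;-0.0041 -0.0008 -0.0021 0.0096 -0.0491 0 0;-0.0041 -0.0008 -0.0022 0.0096 -0.0491 0 0;0 0 0 0 0 0 0;0 0 0 0 0 0 0;0 0 0 0 0 0 0'
```

```text
time: 6.93
tool_pos: [496.3, 22.7, 97.9]
tcp_rot: [3.141, -0.105, -2.949]
contact_force: [-7.0, -1.2, -1.8]
grip_width: 39.8
finger_force: 30.0
```

```bash
python3 -m creep '0.0012 0.0003 0 0 0 0 0;-0.0035 -0.0007 -0.0025 0.0096 -0.0491 0 0;0 0 0 0 0 0 0;0 0 0 0 0 0 0'; python3 -m creep '-0.0037 -0.0007 -0.0023 0.0096 -0.0491 0 0;0 0 0 0 0 0 0;0 0 0 0 0 0 0'
```

```text
time: 7.27
tool_pos: [493.6, 22.4, 95.1]
tcp_rot: [3.14, -0.055, -2.949]
contact_force: [-7.1, -2.5, -2.8]
grip_width: 39.8
finger_force: 30.0
time: 7.52
tool_pos: [489.5, 21.9, 92.5]
tcp_rot: [3.14, -0.006, -2.949]
contact_force: [-7.0, -0.4, -5.2]
grip_width: 39.8
finger_force: 30.0
```

```bash
python3 -m creep '-0.0015 -0.0003 -0.0008 0.001 -0.005 0 0;-0.001 -0.0002 0 0 0 0 0;0 0 0 0 0 0 0;0 0 0 0 0 0 0'; python3 -m creep '0 0 0 0 0 0 58;0 0 0 0 0 0 58;0 0 0 0 0 0 58;0 0 0 0 0 0 58'
```

```text
time: 7.85
tool_pos: [487.8, 21.6, 92.0]
tcp_rot: [3.14, 0.0, -2.949]
contact_force: [-7.1, 0.3, -1.9]
grip_width: 40.3
finger_force: 30.0
time: 8.18
tool_pos: [490.7, 21.3, 93.1]
tcp_rot: [-3.141, 0.007, -2.949]
contact_force: [0.1, 0.1, -0.2]
grip_width: 53.1
finger_force: 0.0
```

```bash
python3 -m creep '0 0 0.033 0 0 0 58;0 0 0.033 0 0 0 58;0 0 0.033 0 0 0 58'; python3 -m creep '-0.0075 -0.034 0 0 0 -0.0488 75;-0.0075 -0.034 0 0 0 -0.0488 75;-0.0075 -0.034 0 0 0 -0.0488 75;-0.0075 -0.034 0 0 0 -0.0488 75;-0.0075 -0.034 0 0 0 -0.0488 75;-0.0075 -0.034 0 0 0 -0.0488 75;-0.0075 -0.034 0 0 0 -0.0488 75;-0.0075 -0.034 0 0 0 -0.0488 75'; python3 -m creep '0 0 0 0 0 0 75;0 0 0 0 0 0 75'
python3 - <<'E'
from h import *
import pickle
o=readout.get_obs();print(o['joint_positions'])
s=cam('scene'); d=ray(s,[(430,154)])[0]
for z in(400,440,480,520): print(z,(s['origin']+d*((z-s['origin'][2])/d[2])).round())
c=cam('wrist'); w=viewer.capture('wrist');pickle.dump(c,open('pics/w6.pkl','wb'));np.save('pics/w6.npy',w)
g=cv2.cvtColor(w,cv2.COLOR_RGB2HSV); 
m=((g[...,1]<95)&(g[...,2]>80)).astype(np.uint8); m[215:]=0
m=cv2.morphologyEx(m,cv2.MORPH_OPEN,np.ones((5,5)))
n,l,st,ce=cv2.connectedComponentsWithStats(m)
for i in range(1,n):
    if st[i,4]>800:
        r=cv2.minAreaRect(np.argwhere(l==i)[:,::-1].astype(np.float32)); print(st[i],r)
for P in ((440,-370,25),(398,-267,18)): print(proj(c,[P]))
sc=viewer.capture('scene'); sc=cv2.resize(sc[:,140:,::-1],(560,576))[100:400]
out=np.zeros((600,560,3),np.uint8); out[:300]=sc; out[300:]=cv2.resize(w[:,:,::-1],(560,420))[:300]
cv2.imwrite('pics/w6.png',out)
E
```

```text
time: 8.43
tool_pos: [489.8, 21.3, 192.7]
tcp_rot: [3.141, 0.005, -2.949]
contact_force: [1.1, -0.3, 0.5]
grip_width: 53.1
finger_force: 0.0
time: 9.1
tool_pos: [429.5, -252.5, 192.0]
tcp_rot: [-3.141, 0.007, 2.941]
contact_force: [1.1, 0.4, 0.6]
grip_width: 69.0
finger_force: 0.0
time: 9.27
tool_pos: [429.6, -252.4, 191.7]
tcp_rot: [-3.142, 0.006, 2.94]
contact_force: [0.1, 0.5, -0.2]
grip_width: 68.6
finger_force: 0.0
[-0.68659621  0.39994066  1.74388878  0.00335978  0.99232027 -2.05787941]
400 [ 615. -285.  400.]
440 [ 567. -302.  440.]
480 [ 520. -319.  480.]
520 [ 472. -336.  520.]
[   0    0  178   58 5237] ((82.48963928222656, 9.180999755859375), (44.55998229980469, 185.94244384765625), 72.718505859375)
[ 195   89   79  126 5239] ((235.0294189453125, 153.38233947753906), (125.18440246582031, 44.46366500854492), 70.34617614746094)
[ 358  119  154   71 2607] ((436.53948974609375, 155.32533264160156), (17.167068481445312, 165.05421447753906), 69.04422760009766)
[ 118  157   53   58 2752] ((143.9207000732422, 185.6517333984375), (59.19179916381836, 50.03116226196289), 86.633544921875)
[[144.96541463 218.65263644]]
[[236.56587814 156.36963402]]
```

View pics/w6.png

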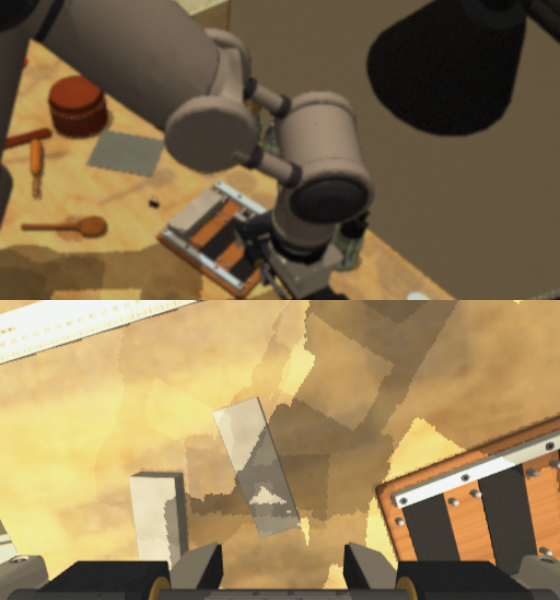

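The lower half shows the fine stone at (257,466), the medium stone's near edge at (131..177,474) and the coarse stone already in the left bay in the upper half. The lamp stays well above the arm.

Run:
```python
from h import *
import pickle
c=pickle.load(open('pics/w6.pkl','rb'));k=512/560
P=onplane(c,np.array([(131,173),(177,174),(138,258),(181,258)])*k,25)[:,:2]
print(P.round(1)); a=P[2]-P[0];b=P[3]-P[1];print(np.arctan2(a[1],a[0]),np.arctan2(b[1],b[0]),np.linalg.norm(P[0]-P[1]))
e=P[1]-P[0];print('edge',np.arctan2(-e[0],e[1]))
f=-.2;print('med',(P[0]+P[1])/2+60*np.array([np.cos(f),np.sin(f)]))
bx=cv2.boxPoints(((235.03,153.38),(125.18,44.46),70.35)); W=onplane(c,bx,18)[:,:2]
print('fine',onplane(c,[(235.,153.4)],18),[np.linalg.norm(W[i]-W[i-1]).round(1) for i in range(4)],[np.arctan2(*(W[i]-W[i-1])[::-1]).round(3) for i in range(4)])
```

```text
[[ 376.6 -373.3]
 [ 385.3 -335.1]
 [ 454.5 -395. ]
 [ 462.5 -355.6]]
-0.27098618734248886 -0.259458804661033 39.16663044079631
edge -0.2231225027798082
med [ 439.76806675 -366.14894373]
fine [[ 394.90482566 -267.82197393   18.        ]] [np.float64(121.1), np.float64(40.1), np.float64(118.9), np.float64(45.8)] [np.float64(-3.049), np.float64(1.691), np.float64(0.139), np.float64(-1.404)]
```

```bash
python3 -m creep '0.0025 -0.0289 -0.014 0 0 -0.006 75;0.0025 -0.0289 -0.014 0 0 -0.006 75;0.0025 -0.0289 -0.014 0 0 -0.006 75;0.0025 -0.0289 -0.014 0 0 -0.006 75;0 0 0 0 0 0 75;0 0 0 0 0 0 75;0 0 0 0 0 0 75'
cat > near.py <<'E'
from h import *
import sys
def near(t,z0=0,col=258,rows=(60,232)):
    """stone below the open gripper: side edges and near edge of its top face -> centre, phi"""
    o=readout.get_obs(); c=cam('wrist'); w=viewer.capture('wrist')
    g=cv2.cvtColor(w,cv2.COLOR_RGB2HSV); m=((g[...,1]<95)&(g[...,2]>60)).astype(np.uint8); m[:rows[0]]=0; m[rows[1]:]=0
    m=cv2.morphologyEx(m,cv2.MORPH_OPEN,np.ones((5,5)))
    n,l,st,ce=cv2.connectedComponentsWithStats(m)
    k=l[200,col]; 
    print('tcp',o['tool_pos'].round(1),o['tcp_rot'].round(3),'blob',st[k])
    M=l==k; r0=st[k,1]
    for r in list(range(r0,r0+14,2))+[170,190,210,225]:
        x=np.flatnonzero(M[r]); 
        if len(x): 
            P=onplane(c,[(x[0]-.5,r),(x[-1]+.5,r)],t+z0)[:,:2]; print(r,x[0],x[-1],int(g[r,col,2]),P.round(1).tolist())
    np.save('pics/last.npy',w)
E
python3 -c "
from near import *
near(25)"
```

```text
time: 9.95
tool_pos: [440.3, -364.7, 135.6]
tcp_rot: [3.14, 0.005, 2.921]
contact_force: [0.2, 0.4, 0.3]
grip_width: 68.7
finger_force: 0.0
tcp [ 440.3 -364.7  135.6] [3.14  0.005 2.921] blob [ 222  131   56  101 5351]
131 226 275 102 [[377.5, -374.1], [385.2, -339.5]]
133 224 276 96 [[378.5, -375.8], [386.8, -339.1]]
135 222 277 123 [[379.6, -377.6], [388.3, -338.7]]
137 222 277 123 [[380.9, -378.0], [389.7, -339.0]]
139 222 277 124 [[382.3, -378.3], [391.1, -339.2]]
141 222 277 121 [[383.7, -378.7], [392.5, -339.5]]
143 222 277 122 [[385.1, -379.1], [393.9, -339.8]]
170 223 276 128 [[404.5, -383.5], [413.3, -344.5]]
190 224 275 144 [[419.8, -386.7], [428.4, -348.3]]
210 224 274 141 [[435.5, -390.9], [444.2, -352.4]]
225 225 274 138 [[448.0, -393.4], [456.7, -354.9]]
```

```bash
python3 -m creep '0.0015 -0.0075 -0.0236 0 0 -0.009 75;0 0 -0.03 0 0 0 75;0 0 -0.01 0 0 0 75;0 0 0 0 0 0 75;0 0 0 0 0 0 0;0 0 0 0 0 0 0;0 0 0 0 0 0 0;0 0 0 0 0 0 0'; python3 -m creep '0 0 0 0 0 0 0;0 0 0 0 0 0 0;0 0 0 0 0 0 0'
```

```text
time: 10.67
tool_pos: [441.9, -374.1, 73.4]
tcp_rot: [-3.141, 0.007, 2.911]
contact_force: [0.5, 0.5, -0.0]
grip_width: 46.6
finger_force: 0.0
time: 10.92
tool_pos: [441.7, -373.7, 72.9]
tcp_rot: [3.141, 0.006, 2.91]
contact_force: [0.4, 3.2, 7.2]
grip_width: 39.7
finger_force: 30.0
```

```bash
python3 -m creep '0 0 0.03 0 0 0 0;0 0 0.03 0 0 0 0;0 0 0.03 0 0 0 0;0 0 0 0 0 0 0;0 0 0 0 0 0 0'
python3 - <<'E'
from near import *
p=readout.get_obs()['tool_pos']
near(25,p[2]-72.9)
o=readout.get_obs();T=R.from_euler('xyz',o['tcp_rot']).as_matrix();np.save('T.npy',np.c_[T,o['tool_pos']])
E
```

```text
time: 11.33
tool_pos: [441.7, -374.3, 163.3]
tcp_rot: [-3.14, 0.008, 2.91]
contact_force: [-0.2, -0.2, -3.0]
grip_width: 39.8
finger_force: 30.0
tcp [ 441.7 -374.3  163.3] [-3.14   0.008  2.91 ] blob [ 204  136  110   96 7551]
136 226 292 108 [[376.2, -375.2], [383.7, -343.2]]
138 224 294 99 [[376.9, -376.5], [384.9, -342.4]]
140 222 295 100 [[377.6, -377.7], [385.9, -342.1]]
142 220 297 114 [[378.3, -378.9], [387.1, -341.3]]
144 219 298 125 [[379.2, -379.7], [388.2, -341.0]]
146 219 298 128 [[380.1, -379.9], [389.2, -341.2]]
148 219 298 125 [[381.1, -380.2], [390.2, -341.4]]
170 220 297 127 [[392.1, -382.8], [401.2, -344.0]]
190 221 296 126 [[402.6, -385.2], [411.6, -346.5]]
210 222 295 210 [[413.5, -387.7], [422.6, -349.2]]
225 209 307 124 [[420.4, -396.9], [432.7, -344.5]]
```

```bash
python3 -m creep '0.007 0.0407 0 0 0 0.053 0;0.007 0.0407 0 0 0 0.053 0;0.007 0.0407 0 0 0 0.053 0;0.007 0.0407 0 0 0 0.053 0;0.007 0.0407 0 0 0 0.053 0;0.007 0.0407 0 0 0 0.053 0;0.007 0.0407 0 0 0 0.053 0;0.007 0.0407 0 0 0 0.053 0'
python3 -m creep '0 0 -0.0175 -0.0191 0.0982 0 0;0 0 -0.0175 -0.0191 0.0982 0 0;0 0 0 0 0 0 0;0 0 0 0 0 0 0;0 0 0 0 0 0 0'
cat > st.py <<'E'
from h import *
B=np.load('bay.npy');th=B[2];Rm=np.array([[np.cos(th),-np.sin(th)],[np.sin(th),np.cos(th)]])
o=readout.get_obs(); p=(o['tool_pos'][:2]-B[:2])@Rm+[.5,.4]
print('bay(corrected)',p.round(1),'z',o['tool_pos'][2].round(1),o['tcp_rot'].round(3),'yaw err',(o['tcp_rot'][2]+np.pi-th).round(3),'F',(Rm.T@o['contact_force'][:2]).round(1),o['contact_force'][2].round(1))
E
python3 st.py
```

```text
time: 12.05
tool_pos: [496.1, -46.0, 160.0]
tcp_rot: [3.14, 0.002, -2.946]
contact_force: [1.0, -0.9, -2.1]
grip_width: 39.7
finger_force: 30.0
time: 12.47
tool_pos: [496.8, -48.3, 126.3]
tcp_rot: [3.14, -0.195, -2.949]
contact_force: [-0.3, -1.4, -2.4]
grip_width: 39.6
finger_force: 30.0
bay(corrected) [1.9 0.5] z 126.3 [ 3.14  -0.195 -2.949] yaw err 0.001 F [-0.5 -1.3] -2.4
```

```bash
python3 -m creep '0.0001 -0.0005 -0.012 0 0 0 0;0 0 -0.0125 0 0 0 0;0 0 0 0 0 0 0;0 0 0 0 0 0 0'; python3 st.py; python3 -m creep '0.0039 0.0008 0 0 0 0 0;0.0039 0.0008 0 0 0 0 0;0.0039 0.0007 0 0 0 0 0;0.0039 0.0008 0 0 0 0 0;0 0 0 0 0 0 0;0 0 0 0 0 0 0'; python3 st.py
```

```text
time: 12.8
tool_pos: [497.0, -49.3, 103.2]
tcp_rot: [3.141, -0.194, -2.95]
contact_force: [0.4, -0.6, -2.6]
grip_width: 40.0
finger_force: 30.0
bay(corrected) [ 1.9 -0.4] z 103.2 [ 3.141 -0.194 -2.95 ] yaw err -0.0 F [ 0.3 -0.7] -2.6
time: 13.3
tool_pos: [512.5, -46.1, 103.3]
tcp_rot: [-3.141, -0.197, -2.949]
contact_force: [-7.1, -3.9, 4.8]
grip_width: 39.8
finger_force: 30.0
bay(corrected) [17.8 -0.3] z 103.3 [-3.141 -0.197 -2.949] yaw err 0.001 F [-7.8 -2.5] 4.8
```

```bash
python3 -m creep '0.0012 0.0002 0 0 0 0 0;-0.004 -0.0008 -0.0035 0.0096 -0.0491 0 0;-0.004 -0.0008 -0.0035 0.0096 -0.0491 0 0;0 0 0 0 0 0 0;0 0 0 0 0 0 0;0 0 0 0 0 0 0'; python3 st.py
```

```text
time: 13.8
tool_pos: [504.8, -47.1, 95.8]
tcp_rot: [3.14, -0.098, -2.949]
contact_force: [-7.7, -2.0, 1.2]
grip_width: 39.6
finger_force: 30.0
bay(corrected) [9.9 0.2] z 95.8 [ 3.14  -0.098 -2.949] yaw err 0.001 F [-8.  -0.5] 1.2
```

```bash
python3 -m creep '-0.0034 -0.0006 -0.0026 0.0096 -0.0491 0 0;0 0 0 0 0 0 0;0 0 0 0 0 0 0'; python3 st.py;  python3 -m creep '-0.0037 -0.0007 -0.0027 0.0096 -0.0491 0 0;0 0 0 0 0 0 0;0 0 0 0 0 0 0'; python3 st.py
```

```text
time: 14.05
tool_pos: [501.0, -47.6, 92.9]
tcp_rot: [3.14, -0.049, -2.949]
contact_force: [-7.1, -1.2, -0.4]
grip_width: 39.5
finger_force: 30.0
bay(corrected) [6.1 0.4] z 92.9 [ 3.14  -0.049 -2.949] yaw err 0.001 F [-7.2  0.2] -0.4
time: 14.3
tool_pos: [497.0, -48.0, 89.9]
tcp_rot: [3.139, 0.001, -2.949]
contact_force: [-6.9, -0.0, -1.8]
grip_width: 39.4
finger_force: 30.0
bay(corrected) [2.1 0.8] z 89.9 [ 3.139e+00  1.000e-03 -2.949e+00] yaw err 0.001 F [-6.8  1.3] -1.8
```

```bash
python3 -m creep '-0.0009 -0.0006 -0.0007 0.001 -0.005 0 0;0 0 0 0 0 0 0;0 0 0 0 0 0 0'; python3 st.py; python3 -m creep '0 0 0 0 0 0 58;0 0 0 0 0 0 58;0 0 0 0 0 0 58;0 0 0 0 0 0 58'; python3 st.py
```

```text
time: 14.55
tool_pos: [496.5, -48.3, 89.3]
tcp_rot: [3.139, 0.006, -2.948]
contact_force: [-7.0, 1.5, -0.5]
grip_width: 39.9
finger_force: 30.0
bay(corrected) [1.5 0.6] z 89.3 [ 3.139  0.006 -2.948] yaw err 0.002 F [-6.5  2.8] -0.5
time: 14.88
tool_pos: [499.1, -49.0, 90.0]
tcp_rot: [-3.141, 0.012, -2.949]
contact_force: [0.7, -0.5, -0.3]
grip_width: 52.9
finger_force: 0.0
bay(corrected) [ 4.  -0.6] z 90.0 [-3.141  0.012 -2.949] yaw err 0.001 F [ 0.6 -0.7] -0.3
```

```bash
python3 -m creep '0 0 0.033 0 0 0 58;0 0 0.033 0 0 0 58;0 0 0.033 0 0 0 58'; python3 -m creep '-0.0149 -0.0313 -0.0086 -0.0023 0.0118 -0.0074 75;-0.0149 -0.0313 -0.0086 0 0 -0.0074 75;-0.0149 -0.0313 -0.0086 0 0 -0.0074 75;-0.0149 -0.0313 -0.0086 0 0 -0.0074 75;-0.0149 -0.0313 -0.0086 0 0 -0.0074 75;-0.0149 -0.0313 -0.0086 0 0 -0.0074 75;-0.0149 -0.0313 -0.0086 0 0 -0.0074 75;0 0 0 0 0 0 75'; python3 -m creep '0 0 0 0 0 0 75;0 0 0 0 0 0 75'; python3 -c "
from near import *
near(18)"
```

```text
time: 15.13
tool_pos: [498.2, -48.8, 189.6]
tcp_rot: [3.141, 0.01, -2.949]
contact_force: [1.7, 0.0, 0.2]
grip_width: 53.5
finger_force: 0.0
time: 15.8
tool_pos: [392.0, -272.6, 127.4]
tcp_rot: [-3.141, -0.002, -3.005]
contact_force: [0.3, -1.3, 0.4]
grip_width: 69.1
finger_force: 0.0
time: 15.97
tool_pos: [394.2, -267.8, 128.4]
tcp_rot: [3.141, -0.001, -3.001]
contact_force: [-0.1, -0.2, -0.3]
grip_width: 68.9
finger_force: 0.0
tcp [ 394.2 -267.8  128.4] [ 3.141e+00 -1.000e-03 -3.001e+00] blob [ 232  135   55   97 5126]
135 235 275 134 [[340.2, -292.5], [336.1, -263.6]]
137 233 285 161 [[341.8, -293.8], [336.5, -256.3]]
139 232 286 218 [[343.3, -294.3], [337.8, -255.3]]
141 232 286 220 [[344.7, -294.1], [339.2, -255.1]]
143 232 286 217 [[346.1, -294.0], [340.6, -254.8]]
145 232 286 128 [[347.6, -293.8], [342.0, -254.6]]
147 232 286 127 [[349.0, -293.7], [343.4, -254.3]]
170 232 285 119 [[366.0, -291.8], [360.4, -252.2]]
190 232 284 146 [[381.4, -290.0], [375.8, -250.3]]
210 232 283 146 [[397.6, -288.2], [391.9, -248.3]]
225 233 282 125 [[410.1, -286.0], [404.6, -247.0]]
```

```bash
python3 -m creep '0.0047 -0.0005 -0.025 0 0 -0.014 75;0 0 -0.025 0 0 0 75;0 0 -0.008 0 0 0 75;0 0 0 0 0 0 75;0 0 0 0 0 0 0;0 0 0 0 0 0 0;0 0 0 0 0 0 0;0 0 0 0 0 0 0'; python3 -m creep '0 0 0 0 0 0 0;0 0 0 0 0 0 0;0 0 0 0 0 0 0'; python3 -m creep '0 0 0.03 0 0 0 0;0 0 0.03 0 0 0 0;0 0 0.03 0 0 0 0;0 0 0 0 0 0 0;0 0 0 0 0 0 0'
python3 - <<'E'
from near import *
p=readout.get_obs()['tool_pos']
near(18,90.4)
E
```

```text
time: 16.68
tool_pos: [399.1, -268.8, 71.3]
tcp_rot: [-3.141, -0.001, -3.014]
contact_force: [-0.9, 0.1, -0.2]
grip_width: 46.9
finger_force: 0.0
time: 16.93
tool_pos: [398.8, -268.6, 71.0]
tcp_rot: [-3.141, -0.001, -3.015]
contact_force: [-0.2, 2.9, 6.5]
grip_width: 39.7
finger_force: 30.0
time: 17.35
tool_pos: [399.0, -269.0, 161.4]
tcp_rot: [-3.139, 0.0, -3.015]
contact_force: [0.3, -0.3, -2.2]
grip_width: 39.5
finger_force: 30.0
tcp [ 399.  -269.   161.4] [-3.139  0.    -3.015] blob [ 221  138   76   94 6822]
138 256 275 121 [[337.6, -278.3], [336.3, -268.1]]
140 224 293 114 [[340.7, -294.5], [336.1, -258.8]]
142 222 295 144 [[341.9, -295.4], [337.0, -257.6]]
144 221 296 220 [[342.9, -295.8], [338.0, -256.9]]
146 221 296 231 [[344.0, -295.7], [339.0, -256.8]]
148 221 296 228 [[345.0, -295.6], [340.0, -256.6]]
150 221 296 229 [[346.0, -295.5], [341.0, -256.4]]
170 221 295 123 [[356.7, -294.6], [351.6, -255.2]]
190 222 295 117 [[367.7, -293.1], [362.6, -253.3]]
210 223 294 126 [[379.3, -291.5], [374.2, -251.9]]
225 224 293 125 [[388.3, -290.2], [383.2, -251.0]]
```

```bash
python3 -m creep '0.0221 0.0303 0 0 0 0.013 0;0.0221 0.0303 0 0 0 0.013 0;0.0221 0.0303 0 0 0 0.013 0;0.0221 0.0303 0 0 0 0.013 0;0.0221 0.0303 0 0 0 0.013 0;0 0 -0.0175 -0.0191 0.0982 0 0;0 0 -0.0175 -0.0191 0.0982 0 0;0 0 0 0 0 0 0'; python3 -m creep '0 0 0 0 0 0 0;0 0 0 0 0 0 0;0 0 0 0 0 0 0'; python3 st.py
```

```text
time: 18.07
tool_pos: [508.1, -115.2, 119.5]
tcp_rot: [3.136, -0.213, -2.946]
contact_force: [-1.4, 0.5, -3.4]
grip_width: 40.2
finger_force: 30.0
time: 18.32
tool_pos: [508.8, -117.5, 125.8]
tcp_rot: [3.141, -0.2, -2.951]
contact_force: [-0.2, 0.3, -0.8]
grip_width: 39.5
finger_force: 30.0
bay(corrected) [  0.4 -69.6] z 125.8 [ 3.141 -0.2   -2.951] yaw err -0.001 F [-0.2  0.3] -0.8
```

```bash
python3 -m creep '0 -0.0004 -0.013 0 0 0 0;0 0 -0.013 0 0 0 0;0 0 0 0 0 0 0;0 0 0 0 0 0 0'; python3 st.py; python3 -m creep '0.0039 0.0008 0 0 0 0 0;0.0039 0.0008 0 0 0 0 0;0.0039 0.0007 0 0 0 0 0;0.0039 0.0008 0 0 0 0 0;0 0 0 0 0 0 0;0 0 0 0 0 0 0'; python3 st.py
```

```text
time: 18.65
tool_pos: [508.7, -117.9, 100.0]
tcp_rot: [3.141, -0.201, -2.951]
contact_force: [0.4, -0.1, -2.3]
grip_width: 39.8
finger_force: 30.0
bay(corrected) [  0.3 -70. ] z 100.0 [ 3.141 -0.201 -2.951] yaw err -0.001 F [ 0.4 -0.1] -2.3
time: 19.15
tool_pos: [524.2, -114.8, 100.0]
tcp_rot: [-3.141, -0.204, -2.949]
contact_force: [-7.0, -3.9, 3.0]
grip_width: 39.7
finger_force: 30.0
bay(corrected) [ 16.1 -69.9] z 100.0 [-3.141 -0.204 -2.949] yaw err 0.001 F [-7.6 -2.5] 3.0
```

```bash
python3 -m creep '0.0017 0.0003 0 0 0 0 0;-0.0039 -0.0008 -0.0029 0.0096 -0.0491 0 0;-0.0039 -0.0007 -0.0029 0.0096 -0.0491 0 0;0 0 0 0 0 0 0;0 0 0 0 0 0 0;0 0 0 0 0 0 0'; python3 st.py; python3 -m creep '-0.0034 -0.0006 -0.0026 0.0096 -0.0491 0 0;0 0 0 0 0 0 0;0 0 0 0 0 0 0'; python3 st.py
```

```text
time: 19.65
tool_pos: [517.5, -115.8, 94.0]
tcp_rot: [3.141, -0.105, -2.95]
contact_force: [-7.8, -3.2, 2.0]
grip_width: 39.5
finger_force: 30.0
bay(corrected) [  9.3 -69.6] z 94.0 [ 3.141 -0.105 -2.95 ] yaw err 0.0 F [-8.2 -1.6] 2.0
time: 19.9
tool_pos: [513.7, -116.3, 91.1]
tcp_rot: [3.14, -0.055, -2.95]
contact_force: [-7.6, -2.2, 1.4]
grip_width: 39.6
finger_force: 30.0
bay(corrected) [  5.5 -69.4] z 91.1 [ 3.14  -0.055 -2.95 ] yaw err 0.0 F [-7.9 -0.7] 1.4
```

```bash
python3 -m creep '-0.0037 -0.0007 -0.003 0.0105 -0.054 0 0;0 0 0 0 0 0 0;0 0 0 0 0 0 0'; python3 st.py; python3 -m creep '-0.0006 -0.0004 -0.0007 0 0 0 0;0 0 0 0 0 0 0'; python3 st.py
```

```text
time: 20.15
tool_pos: [509.8, -116.8, 87.8]
tcp_rot: [3.139, -0.0, -2.95]
contact_force: [-7.7, -1.5, -1.7]
grip_width: 39.8
finger_force: 30.0
bay(corrected) [  1.6 -69.1] z 87.8 [ 3.139 -0.    -2.95 ] yaw err 0.0 F [-7.8  0. ] -1.7
time: 20.32
tool_pos: [509.7, -116.9, 87.4]
tcp_rot: [3.139, 0.0, -2.949]
contact_force: [-7.1, -1.0, 1.1]
grip_width: 39.8
finger_force: 30.0
bay(corrected) [  1.5 -69.3] z 87.4 [ 3.139  0.    -2.949] yaw err 0.001 F [-7.2  0.3] 1.1
```

```bash
python3 -m creep '0 0 0 0 0 0 58;0 0 0 0 0 0 58;0 0 0 0 0 0 58;0 0 0 0 0 0 58;0 0 0.03 0 0 0 58;0 0 0.04 0 0 0 58;0 0 0.04 0 0 0 58'; python3 -m creep '0.011 0.011 0.036 0 0 0 58;0.011 0.011 0.036 0 0 0 58;0.011 0.011 0.036 0 0 0 58;0.025 0.025 0.01 0 0 0 100;0.015 0.014 0 0 0 0 100;0 0 0 0 0 0 100;0 0 0 0 0 0 100'
python3 - <<'E'
from h import *
import pickle
o=readout.get_obs();print(o['tool_pos'],o['tcp_rot'])
c=cam('wrist'); w=viewer.capture('wrist');pickle.dump(c,open('pics/w7.pkl','wb'));np.save('pics/w7.npy',w)
cv2.imwrite('pics/w7.png',cv2.resize(w[0:210,160:440,::-1],(800,600),interpolation=cv2.INTER_CUBIC))
E
```

```text
time: 20.9
tool_pos: [510.6, -116.9, 197.9]
tcp_rot: [3.14, 0.002, -2.949]
contact_force: [0.6, -0.1, 0.1]
grip_width: 53.2
finger_force: 0.0
time: 21.48
tool_pos: [584.2, -44.4, 314.8]
tcp_rot: [3.141, 0.003, -2.947]
contact_force: [-0.7, 0.2, -0.3]
grip_width: 75.6
finger_force: 0.0
[584.16250982 -44.37678439 314.81196336] [ 3.14095306e+00  2.91491650e-03 -2.94740787e+00]
```

View pics/w7.png

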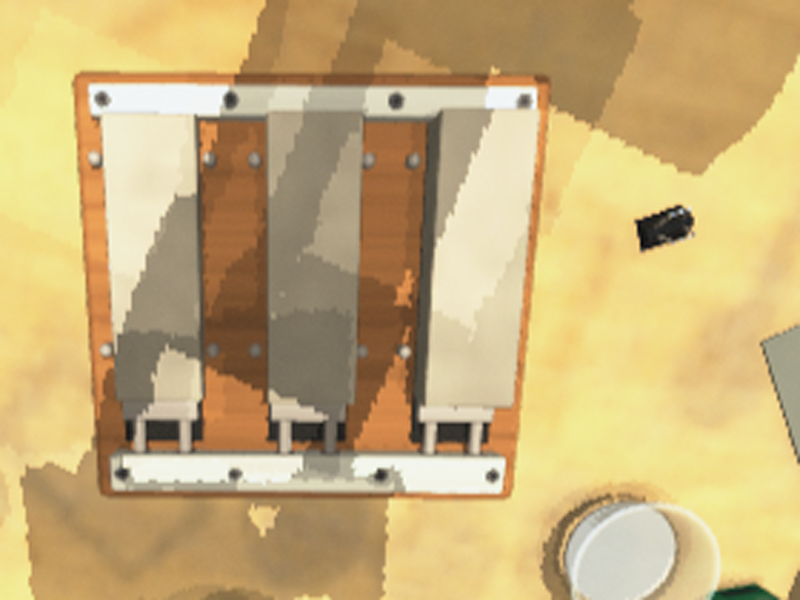

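All three stones sit between heel bar and pushed-back jaws: near edges at rows ~111-113, far edges at ~403-407, within the dowels. I'll check lengths and heights numerically.

Run:
```python
from h import *
import pickle
c=pickle.load(open('pics/w7.pkl','rb'))
B=np.load('bay.npy');th=B[2];Rm=np.array([[np.cos(th),-np.sin(th)],[np.sin(th),np.cos(th)]])
k=280/800
for n,z,q in(('coarse',48,[(440,111),(538,112),(424,407),(516,407)]),('medium',41,[(268,113),(362,113),(268,403),(354,403)]),('fine',34,[(102,113),(196,113),(117,405),(200,403)])):
    W=onplane(c,np.array(q)*k+[160,0],z)[:,:2]; print(n,((W-B[:2])@Rm+[.5,.4]).round(1).tolist())
```

```text
coarse [[-58.0, 51.0], [-57.8, 90.3], [60.3, 51.3], [60.2, 92.2]]
medium [[-58.4, -18.0], [-58.5, 20.4], [59.7, -18.3], [59.6, 20.7]]
fine [[-59.5, -87.2], [-59.6, -48.1], [61.8, -88.2], [60.8, -49.8]]
```

Run:
```python
from h import *
import pickle
B=np.load('bay.npy');th=B[2];Rm=np.array([[np.cos(th),-np.sin(th)],[np.sin(th),np.cos(th)]])
for f in('w2','w7'):
    c=pickle.load(open(f'pics/{f}.pkl','rb'));w=cv2.cvtColor(np.load(f'pics/{f}.npy'),cv2.COLOR_RGB2GRAY)
    for y in(70,0,-70):
        xs=np.arange(42,92,1.5); P=np.c_[(B[:2]-(Rm@[.5,.4])+np.c_[xs,np.full(len(xs),y)]@Rm.T),np.full(len(xs),27)]
        u=proj(c,P).astype(np.float32); v=cv2.remap(w,u[:,:1],u[:,1:],cv2.INTER_LINEAR).ravel()
        print(f,y,' '.join(f'{x:.0f}:{int(a)}' for x,a in zip(xs,v)))
```

```text
w2 70 42:53 44:51 45:51 46:50 48:52 50:56 51:97 52:177 54:220 56:222 57:220 58:218 60:206 62:141 63:66 64:53 66:53 68:53 69:53 70:54 72:53 74:52 75:55 76:53 78:55 80:99 81:147 82:149 84:138 86:130 87:207 88:241 90:244 92:243
w2 0 42:33 44:32 45:33 46:33 48:32 50:37 51:71 52:103 54:112 56:112 57:110 58:110 60:126 62:120 63:41 64:48 66:49 68:50 69:49 70:48 72:41 74:33 75:33 76:31 78:36 80:56 81:75 82:85 84:103 86:121 87:139 88:156 90:169 92:171
w2 -70 42:50 44:50 45:51 46:49 48:51 50:60 51:114 52:181 54:203 56:200 57:198 58:194 60:176 62:108 63:54 64:49 66:49 68:50 69:49 70:49 72:50 74:50 75:50 76:50 78:53 80:93 81:130 82:130 84:127 86:150 87:219 88:241 90:243 92:238
w7 70 42:209 44:210 45:210 46:210 48:210 50:211 51:210 52:209 54:208 56:207 57:205 58:203 60:203 62:191 63:188 64:208 66:218 68:213 69:178 70:82 72:51 74:53 75:52 76:52 78:57 80:94 81:140 82:148 84:137 86:149 87:204 88:238 90:244 92:243
w7 0 42:113 44:114 45:114 46:114 48:115 50:114 51:112 52:112 54:111 56:110 57:111 58:110 60:108 62:107 63:164 64:203 66:199 68:194 69:164 70:85 72:49 74:51 75:48 76:48 78:51 80:89 81:108 82:96 84:102 86:118 87:137 88:146 90:150 92:158
w7 -70 42:154 44:186 45:193 46:196 48:198 50:198 51:197 52:199 54:199 56:198 57:197 58:191 60:188 62:200 63:199 64:196 66:194 68:185 69:131 70:62 72:49 74:48 75:48 76:50 78:48 80:94 81:125 82:128 84:128 86:152 87:214 88:239 90:242 92:243
```

All three jaws moved back about 8 mm from relaxed, which is the seated value, and the gripper is well clear. Handing in.

```bash
python3 -c "
from plant import order
print(order.close_job())"
```

```text
the job is handed in; nothing more can be done
None
```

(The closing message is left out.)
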